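# Snap the rod clip home and slide it to its stop

## Task

Take the large sprung clip standing on the bench, press it straight down over the bare middle of the steel rod, well clear of both collars, until its jaws snap past the rod's widest point and it sits fully home with its tab upright. Then slide it along the rod until it bears firmly but gently against the broad collar, and let go, leaving it touching that collar. Use no more force than the snap and the stop need, and leave the other things on the bench where they are.

Things in the scene. Friction and masses are not known exactly. Their poses are not given: they have to be found in the camera images.
- clip_mid (a point): Centre (half-way up) of the large sprung clip (steel jaws, black tab), 68 mm tall, 60 g, standing on its two jaw lips. z up, y along its bore. Jaws below, then a saddle plate 36 (x) by 24 mm (y) whose flat top is 0.5 mm below this point. Fully home on the rod, this point is 18.5 mm above the rod's axis. The clip's end faces, which meet the collars, lie 12 mm either side of this point along y.
- clip_tab (a point): Centre of the upright tab by which the clip is held: 14 mm thick (x), 24 mm long (y), standing 34 mm tall on the saddle plate; 17 mm above the clip's centre. Axes as the clip's.
- clip_bore (a point): Centre of the clip's bore, 18.5 mm below its centre. The jaws (outside width 36 mm) each spread about 4 mm and first touch the 24 mm rod when this point is some 18 mm above the rod's axis. Pressing on takes 10 to 20 N, rising, then dropping to below zero as it snaps and draws itself home, where it seats rigidly. Off-centre by 2 mm it jams and is pushed sideways: over 25 N strains it.
- rod_stand: Fixed rod bench: dark steel base 90 mm (x) by 300 mm (y), two grey posts, tops 82 mm up, 130 mm either side of its centre along y, carrying a bare steel rod of 24 mm diameter along y. Origin at the underside of the base below the rod's middle; the rod's axis is 70 mm above the origin. z up.
- thin_collar: The thin aluminium collar fixed on the rod near one end: 36 mm diameter, 8 mm wide. Not the stop to use. Origin on the rod's axis at mid-width.
- rod_mid (a point): Middle of the rod, on its axis (y along the rod). The broad stop collar (aluminium, 36 mm diameter, 22 mm wide, small thumbscrew at its side) is on the other side from the thin one. Its setting differs each time and is not measured: its inner face is 54 to 94 mm from here, to be found by sight or feel. The clip slides with a few N of drag; 5 to 8 N seats it there, over 12 N may shift the collar.
- small_clip: A much smaller clip of like shape, 39 mm tall, 22 mm wide, loose; to be left alone. Origin under its centre.
- zoom_lens: Black camera lens standing upright, 84 mm diameter, 130 mm tall. Leave alone. Origin under its centre.
- solvent: Clear bottle with white cap, 60 mm diameter, 150 mm tall. Leave alone. Origin under its centre.
- driver: Screwdriver lying flat, about 200 mm long, handle to its -x. Leave alone. Origin at its underside.
- lens_ring: Flat dark metal ring, 56 mm diameter, 8 mm high. Leave alone. Origin under its centre.
- carton: Closed white carton 90 x 130 x 50 mm. Leave alone. Origin under its centre.
- lens_cap: Black disc, 60 mm diameter, 8 mm high. Leave alone. Origin under its centre.

How it is judged (in metres and radians):
On the way, in this order (a step that is already met when the one before it is completed fails the run):
1. the clip is snapped fully home on the bare rod, well clear of the collars (at least 12 mm of rod left between clip and broad collar) (z of clip_mid in the frame of rod_stand between 0.086 and 0.0905 m and x of clip_mid in the frame of rod_stand between -0.005 and 0.005 m and angle between clip_mid's own z axis and vertical below 0.2 rad and angle between the y axis of clip_mid and the y axis of rod_stand, either way round below 0.1 rad and distance between clip_mid and broad_collar_c0 above 0.0396 m), for 0.2 s.
2. the clip, still home, is held against the broad collar with 4 N or more (z of clip_mid in the frame of rod_stand between 0.086 and 0.0905 m and x of clip_mid in the frame of rod_stand between -0.005 and 0.005 m and angle between clip_mid's own z axis and vertical below 0.2 rad and angle between the y axis of clip_mid and the y axis of rod_stand, either way round below 0.1 rad and contact force between clip and broad_collar_c0 above 4 N), for 0.2 s.
At the end, for the whole second after the job is handed in: The large clip sits fully home on the rod (within 2 mm of height, 5 mm sideways, tab within 0.2 rad of upright) with less than 1.8 mm between it and the broad collar, at rest and released (z of clip_mid in the frame of rod_stand between 0.086 and 0.0905 m and x of clip_mid in the frame of rod_stand between -0.005 and 0.005 m and angle between clip_mid's own z axis and vertical below 0.2 rad and angle between the y axis of clip_mid and the y axis of rod_stand, either way round below 0.1 rad and horizontal distance between clip_mid and broad_collar_c0 below 0.0248 m and linear speed of clip below 0.02 m/s); the robot touches nothing.
It fails at once if the clip is strained on the rod: contact forces of jaws and saddle on it add up to more than 45 N (some 30 N at the widest point when pressed on square, 15 N at rest when home) (contact force between clip and rod_stand above 45 N).
It fails at once if the clip is driven against the broad collar with more than 25 N (all contacts added up) (contact force between clip and broad_collar_c0 above 25 N).
It fails at once if the clip is driven against the thin collar with more than 25 N (all contacts added up) (contact force between clip and thin_collar above 25 N).
It fails at once if a bystander on the bench is moved by more than 30 mm (distance of any of small_clip, zoom_lens, solvent, driver, lens_ring, carton, lens_cap from where it was at the start of the episode above 0.03 m).
It also fails if it takes over 64 s, if anything falls off the work surface, if the arm or the gripper's body presses on something with over 40 N, if the wrist force passes 120 N, or if a joint passes its speed limit or range.

## Robot

A 6-joint arm with a two-finger parallel gripper is mounted at the origin on the work surface. World frame = base frame: x ahead of the robot, y to its left, z up, the work surface at z = 0. Lengths are in m, angles in degrees, forces in N, time in s.
With the tool pointing down it reaches from about 0.35 to 0.875 m from the base axis. Payload 4.2 kg.
Tool frame: the origin (TCP) lies between the finger pads; the fingertips stand 19 mm ahead of it and the grasp point (between the pads) is the TCP; z points along the fingers, y is the line along which they close (so a half turn about z gives the same grasp; the last joint's range is limited). The gripper opens to 87 mm and grips with 3 to 60 N. Pads are 19 mm wide; open, the fingers measure 117 mm over their backs; the gripper's body (75 mm by 190 mm) begins 51 mm behind the grasp point.
Start: joints at [80.592, 22.042, 0.453, 0, -68.411, -14.817], TCP at [0.256, 0.57, 0.242] pointing down, gripper open.
Joint ranges: [-179.83, 179.83], [-69.29, 118.12], [-61.27, 80.66], [-181.25, 117.63], [-171.15, -9.14], [-177.46, 177.46]. Speed limits (degrees/s): [159.86, 159.86, 180, 180, 180, 180].

## Interface

Orientations are given as a 3x3 rotation matrix whose columns are the frame's x, y, z axes.
In Python, from station import r gives the robot as it stands.
- The arm moves only by the tool drive_tool, never from a script. Its argument "steps" is one flat list of numbers, 7 for each row, row after row: the turn, a rotation vector about the tool's x, y, z in rad, then the shift along the tool's x, y, z in m, then the opening, from 0 (shut) to 1 (fully open). A call has 1 to 10 rows; each row shifts and turns the commanded pose from where the row before left it, along the tool's axes as they then stand; what a row does not reach is not made up. A row lasts 1/12 s, in which the tool goes at most 41.7 mm and 7.16 degrees, less where a joint would pass 70% of its speed; a pose out of reach is approached as far as the arm can. A call is refused whole if a number of a shift passes 0.0417 or a number of a turn 0.125, either way. A call with a gripper value outside its range is refused whole. The fingers move at their own pace and stop on an object; the grip force is fixed at half the most. Time passes only in rows, so rows that do not move let the fingers close. It gives the time, the measured TCP pose, the force, the opening and the grip force at its end, in the units of the state.
- r.sense(): the state, without advancing time (a new reading comes with each control period).
- r.capture(name): name is "side" or "top" or "wrist"; returns the picture (420x560x3 uint8, blue, green, red); there is no depth.
- r.camera_params(name): a dict with "camera_matrix" (3x3 intrinsics, pixels), "extrinsics" (4x4, takes a point from world to camera coordinates). Camera axes: x right, y down, z forward; pixel columns grow to the right and rows downward; lengths in m; the calibration is good to about 2 mm. A picture is of the moment at which its call begins: read the wrist's pose just before it. camera_params takes no time and is no camera call; for the wrist camera it gives the pose at the moment of the call.
- r.finish_job(): hands the job in; it is judged then, once.
The state is a dict: "time_s": time; "joints": joint angles; "joint_velocities": joint speeds; "effort": joint torques, N m; "tcp_pos": TCP position; "ee_rot": TCP orientation; "wrist_force": force on the tool from outside, world axes, zero at the start; "moment": the same for the moment, N m; "gripper_width": opening from 0.0 (shut) to 1.0 (fully open); "gripper_force": force on a finger pad.
Only numpy, scipy, OpenCV 4.12 (cv2) and the standard library are available. Lean on these libraries where they do the work, as an engineer would, in place of code of your own. Each camera call takes 0.05 s, during which the arm holds its last target. There are 200 camera calls.

## Working session

There is one attempt and no reset: what is moved stays moved. The work goes in short steps, Python scripts to look and compute and a tool call to move; the robot and the scene stay as the last step left them, time stands still between calls to the robot, and variables do not carry over. Pictures are saved under pics/ and viewed, at most 10 in all, crops included, and the job is handed in when it is done.

Besides the shell and the picture viewer there is one more tool, called after "Emit:" by a JSON object that holds its "method" and its "body". drive_tool: Moves the arm, as the interface text tells. Its arguments: {"type":"object","properties":{"steps":{"type":"array"}},"required":["steps"]}

```bash
mkdir -p pics; ls; python3 - <<'E'
from station import r
import cv2,numpy as np
for n in("top","side"):
    cv2.imwrite(f"pics/{n}0.png",r.capture(n)); p=r.camera_params(n); print(n,np.round(p["camera_matrix"],1).tolist(),np.round(p["extrinsics"],3).tolist())
s=r.sense();print(s)
E
```

```text
pics
top [[415.9, 0.0, 277.5], [0.0, 415.9, 213.0], [0.0, 0.0, 1.0]] [[0.026, -0.999, -0.032, 0.011], [-0.997, -0.024, -0.07, 0.515], [0.069, 0.034, -0.997, 1.061], [0.0, 0.0, 0.0, 1.0]]
side [[518.9, 0.0, 270.6], [0.0, 518.9, 207.5], [0.0, 0.0, 1.0]] [[-0.95, -0.313, 0.0, 0.475], [-0.226, 0.686, -0.691, 0.178], [0.216, -0.657, -0.723, 1.596], [0.0, 0.0, 0.0, 1.0]]
{'time_s': 0.1, 'joints': array([ 8.05914132e+01,  2.20868807e+01,  3.87146365e-01, -2.43400225e-02,
       -6.84111445e+01, -1.48168548e+01]), 'joint_velocities': array([ 0.00767605, -0.04539146,  0.22644316,  0.09422112,  0.03878973,
       -0.0283609 ]), 'effort': array([-4.38096486e-04, -3.91687953e+01,  1.87933981e+01,  4.23182666e+00,
        1.34373197e-02, -7.03951082e-05]), 'tcp_pos': array([0.25623342, 0.56951048, 0.2405628 ]), 'ee_rot': array([[ 9.11873739e-01, -4.10470201e-01, -7.06047513e-04],
       [-4.10470792e-01, -9.11871880e-01, -1.84456146e-03],
       [ 1.13312638e-04,  1.97181903e-03, -9.99998050e-01]]), 'wrist_force': array([0.35247497, 0.037532  , 0.49017384]), 'moment': array([0.02022998, 0.03673378, 0.02461838]), 'gripper_force': 0.0, 'gripper_width': 1.0026622218446393}
```

View pics/top0.png

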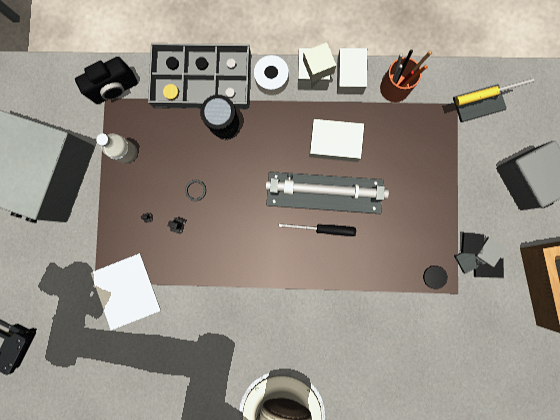

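View pics/side0.png

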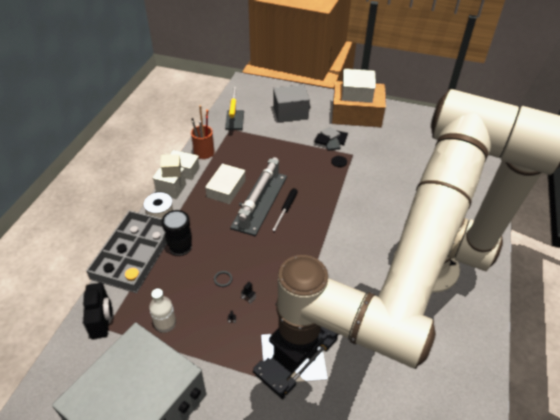

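The top view shows the large clip near (177,225), the small one at (147,217), and the rod running from (268,185) to (387,193). I'll zoom in on both.

```bash
python3 - <<'E'
import cv2,numpy as np
t=cv2.imread("pics/top0.png")
a=cv2.resize(t[200:245,130:210],(800,450),interpolation=cv2.INTER_CUBIC)
b=cv2.resize(t[165:220,258:398],(800,314),interpolation=cv2.INTER_CUBIC)
cv2.imwrite("pics/c1.png",cv2.resize(np.vstack([a[:290],b[:310]]),(800,600)))
E
```

```text
(no output)
```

View pics/c1.png

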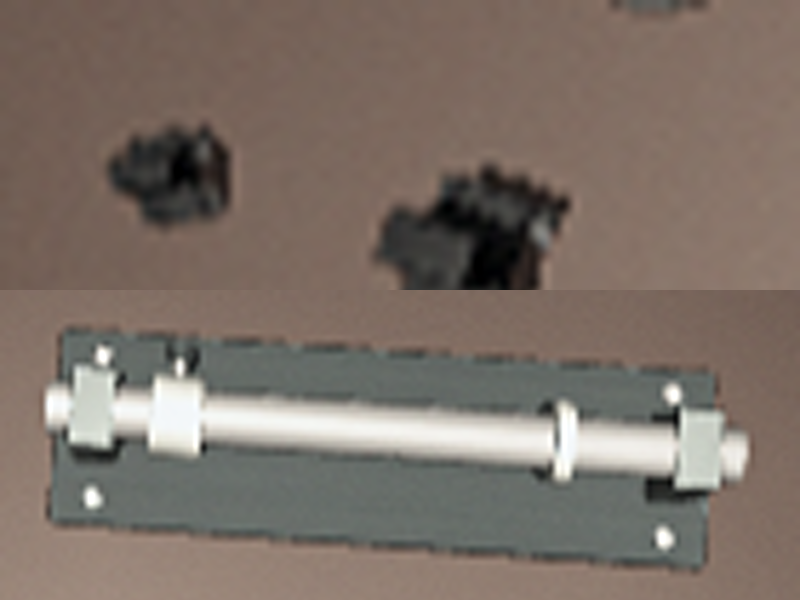

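The broad collar is at the left (+y) end, with its inner face near crop x=203. The thin collar is at the right.

```bash
cat > h.py <<'E'
import numpy as np,cv2
from station import r
def ray(p,u,v,z):
    K=p["camera_matrix"];E=np.array(p["extrinsics"]);R=E[:3,:3];c=-R.T@E[:3,3]
    d=R.T@np.linalg.inv(K)@[u,v,1.]
    return c+d*(z-c[2])/d[2]
def proj(p,X):
    q=np.array(p["extrinsics"])@np.r_[X,1];q=p["camera_matrix"]@q[:3];return q[:2]/q[2]
def shift(target):  # tool-frame shift to world target
    s=r.sense();return s["ee_rot"].T@(np.array(target)-s["tcp_pos"])
E
python3 - <<'E'
from h import *
p=r.camera_params("top")
f=lambda x,y:(258+x/5.714,165+(y-290)/5.714)
for n,(u,v),z in [("postL",f(93,408),.082),("postR",f(700,449),.082),("broad inner",f(203,416),.088),("thin",f(566,441),.088),("clip tab top",(177,222),.068),("small",(147,217),.03),("lens",(219,107),.13),("bottle",(103,140),.15)]:
    print(n,ray(p,u,v,z).round(4))
a=ray(p,*f(93,408),.082);b=ray(p,*f(700,449),.082);print(np.linalg.norm(a-b),(a+b)/2,np.degrees(np.arctan2(*(a-b)[:2])))
print(shift([.47,.22,.24]), r.camera_params("wrist"), proj(r.camera_params("wrist"),r.sense()["tcp_pos"]))
E
```

```text
postL [0.5771 0.0313 0.082 ]
postR [ 0.5652 -0.2273  0.082 ]
broad inner [ 0.5739 -0.0159  0.088 ]
thin [ 0.5666 -0.1697  0.088 ]
clip tab top [0.4826 0.2717 0.068 ]
small [0.4952 0.3611 0.03  ]
lens [0.756  0.1657 0.13  ]
bottle [0.6665 0.4315 0.15  ]
0.25889695705518073 [ 0.57117296 -0.09801187  0.082     ] 2.631535263728108
[0.33839191 0.23096285 0.00105656] {'camera_matrix': array([[293.82902236,   0.        , 282.65999188],
       [  0.        , 293.82902236, 205.34508351],
       [  0.        ,   0.        ,   1.        ]]), 'extrinsics': array([[-0.40951884, -0.91230014,  0.00166817,  0.62344179],
       [-0.8732462 ,  0.39251604,  0.2887425 , -0.03393163],
       [-0.26407461,  0.11678877, -0.95740534,  0.39126511],
       [ 0.        ,  0.        ,  0.        ,  1.        ]])} [281.4577847  270.28339477]
```

Emit:
{"method": "drive_tool", "body": {"steps": [0,0,0,0.026,0.018,0.002,1,0,0,0,0.026,0.018,0.002,1,0,0,0,0.026,0.018,0.002,1,0,0,0,0.026,0.018,0.002,1,0,0,0,0.026,0.018,0.002,1,0,0,0,0.026,0.018,0.002,1,0,0,0,0.026,0.018,0.002,1,0,0,0,0.026,0.018,0.002,1,0,0,0,0.026,0.018,0.002,1,0,0,0,0.026,0.018,0.002,1]}}

```text
time_s: 0.93
tcp_pos: [0.4199, 0.2975, 0.2212]
ee_rot: [[0.912, -0.41, -0.001], [-0.41, -0.912, -0.0], [-0.0, 0.001, -1.0]]
wrist_force: [0.9, 0.9, 0.2]
gripper_width: 0.998
gripper_force: 0.0
```

Emit:
{"method": "drive_tool", "body": {"steps": [0,0,0,0,0,0,1,0,0,0,0,0,0,1,0,0,0,0,0,0,1]}}

```text
time_s: 1.18
tcp_pos: [0.4197, 0.2991, 0.2214]
ee_rot: [[0.912, -0.411, -0.0], [-0.411, -0.912, 0.0], [-0.0, 0.0, -1.0]]
wrist_force: [0.6, -0.5, -0.8]
gripper_width: 1.0
gripper_force: 0.0
```

```bash
python3 - <<'E'
from h import *
s=r.sense();p=r.camera_params("wrist");im=r.capture("wrist")
print(s["tcp_pos"],s["ee_rot"].round(3).tolist(),s["wrist_force"])
cv2.imwrite("pics/w1.png",im);np.savez("w1.npz",K=p["camera_matrix"],E=p["extrinsics"])
E
```

```text
[0.41967024 0.2991475  0.2214192 ] [[0.912, -0.411, -0.0], [-0.411, -0.912, 0.0], [-0.0, 0.0, -1.0]] [ 0.63250584 -0.53148781 -0.79233018]
```

View pics/w1.png

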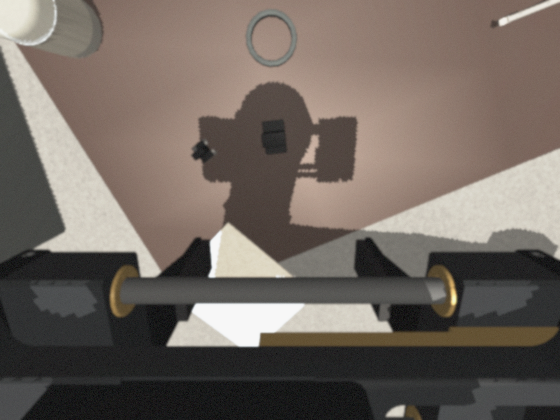

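The wrist view shows the large clip at about (273,136) and the small clip at (203,151). I'll enlarge the large clip.

```bash
python3 - <<'E'
import cv2,numpy as np
t=cv2.imread("pics/w1.png")[110:165,240:310]
t=cv2.resize(t,(756,594),interpolation=cv2.INTER_CUBIC)
t=cv2.convertScaleAbs(t,alpha=2.2)
cv2.imwrite("pics/c2.png",t)
E
```

```text
(no output)
```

View pics/c2.png

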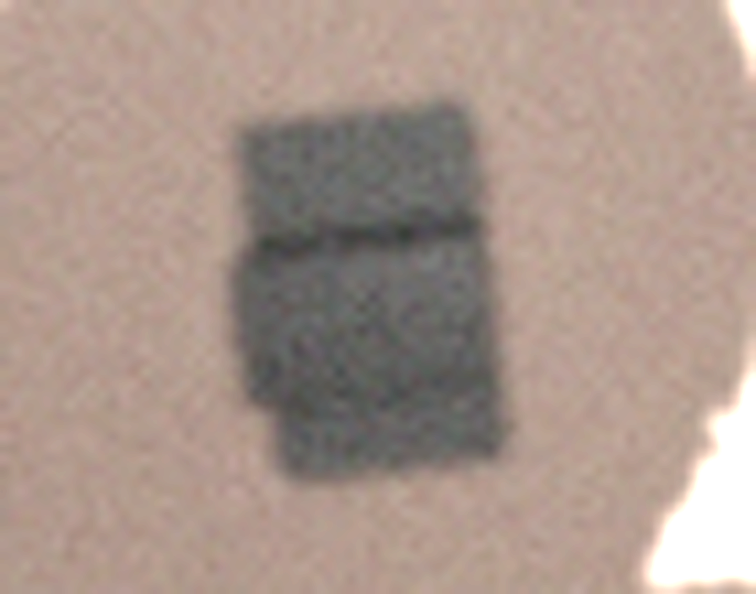

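The tab top is at crop (238–495, 235–405), centred at (368,320). The saddle plate has corners (240,125), (468,100), (500,455) and (288,475).

```bash
python3 - <<'E'
from h import *
d=np.load("w1.npz");p=dict(camera_matrix=d["K"],extrinsics=d["E"])
g=lambda x,y:(240+x/10.8-.45,110+y/10.8-.45)
for n,z,c in [("tab",.068,[(240,255),(486,228),(497,382),(252,407)]),("saddle",.0335,[(240,125),(468,100),(503,455),(285,475)])]:
    P=np.array([ray(p,*g(*q),z) for q in c]);print(n,P.mean(0).round(4),[round(float(np.linalg.norm(P[i]-P[i-1])),4) for i in range(4)])
    for a,b in((0,1),(3,2),(0,3),(1,2)): v=P[b]-P[a];print(np.degrees(np.arctan2(v[1],v[0])).round(1),end=" ")
    print()
E
```

```text
tab [0.4767 0.2825 0.068 ] [0.0136, 0.0224, 0.0138, 0.0226]
-108.1 -108.5 159.3 160.1 
saddle [0.4771 0.2829 0.0335] [0.035, 0.023, 0.0353, 0.0226]
-108.2 -109.0 162.3 161.7
```

Emit:
{"method": "drive_tool", "body": {"steps": [0,0,0.1225,0,0,0,1,0,0,0.1225,0,0,0,1,0,0,0.1225,0,0,0,1,0,0,0.1225,0,0,0,1,0,0,0.1225,0,0,0,1,0,0,0.1225,0,0,0,1,0,0,0.1225,0,0,0,1,0,0,0.1225,0,0,0,1,0,0,0.1225,0,0,0,1,0,0,0.1225,0,0,0,1]}}

```text
time_s: 2.07
tcp_pos: [0.4191, 0.3004, 0.2215]
ee_rot: [[-0.081, -0.997, -0.0], [-0.997, 0.081, 0.0], [-0.0, 0.0, -1.0]]
wrist_force: [0.2, 0.5, 0.2]
gripper_width: 1.0
gripper_force: 0.0
```

Emit:
{"method": "drive_tool", "body": {"steps": [0,0,0.1225,0,0,0,1,0,0,0.1225,0,0,0,1,0,0,0,0,0,0,1,0,0,0,0,0,0,1]}}

```text
time_s: 2.4
tcp_pos: [0.4192, 0.3001, 0.2215]
ee_rot: [[-0.312, -0.95, 0.0], [-0.95, 0.312, 0.0], [-0.0, 0.0, -1.0]]
wrist_force: [0.3, -0.2, 0.1]
gripper_width: 0.999
gripper_force: 0.0
```

```bash
python3 - <<'E'
from h import *
R=r.sense()["ee_rot"];print(r.sense()["joints"].round(1),np.degrees(np.arctan2(R[1,0],R[0,0])))
print(shift([.477,.2827,.055]))
E
```

```text
[ 53.6  12.3 -16.5  -0.  -61.2 -71.8] -108.1727927219113
[-0.00151009 -0.06031866  0.16651153]
```

Emit:
{"method": "drive_tool", "body": {"steps": [0,0,0,-0.0005,-0.02,0,1,0,0,0,-0.0005,-0.02,0,1,0,0,0,-0.0005,-0.02,0,1,0,0,0,0,0,0.03,1,0,0,0,0,0,0.03,1,0,0,0,0,0,0.03,1,0,0,0,0,0,0.03,1,0,0,0,0,0,0.02,1,0,0,0,0,0,0.016,1,0,0,0,0,0,0.01,1]}}

```text
time_s: 3.23
tcp_pos: [0.4762, 0.2814, 0.0534]
ee_rot: [[-0.313, -0.95, -0.002], [-0.95, 0.313, -0.002], [0.003, 0.001, -1.0]]
wrist_force: [-0.0, 0.2, -0.0]
gripper_width: 1.002
gripper_force: 0.0
```

Emit:
{"method": "drive_tool", "body": {"steps": [0,0,0,0,0,0,1,0,0,0,0,0,0,1]}}

```text
time_s: 3.4
tcp_pos: [0.4772, 0.282, 0.0556]
ee_rot: [[-0.315, -0.949, 0.0], [-0.949, 0.315, -0.0], [0.0, -0.0, -1.0]]
wrist_force: [0.2, 0.5, 0.4]
gripper_width: 1.0
gripper_force: 0.0
```

```bash
python3 - <<'E'
from h import *
s=r.sense();print(s["wrist_force"],shift([.477,.2827,.055]))
E
```

```text
[0.24163213 0.46140456 0.3551112 ] [-0.00062181  0.00041058  0.00062587]
```

Close on the tab.

Emit:
{"method": "drive_tool", "body": {"steps": [0,0,0,0,0,0,0,0,0,0,0,0,0,0,0,0,0,0,0,0,0,0,0,0,0,0,0,0,0,0,0,0,0,0,0,0,0,0,0,0,0,0,0,0,0,0,0,0,0,0,0,0,0,0,0,0,0,0,0,0,0,0,0,0,0,0,0,0,0,0]}}

```text
time_s: 4.23
tcp_pos: [0.477, 0.2815, 0.0555]
ee_rot: [[-0.316, -0.949, -0.0], [-0.949, 0.316, -0.0], [0.0, 0.0, -1.0]]
wrist_force: [-0.2, -0.1, 0.1]
gripper_width: 0.324
gripper_force: 0.0
```

Emit:
{"method": "drive_tool", "body": {"steps": [0,0,0,0,0,0,0,0,0,0,0,0,0,0,0,0,0,0,0,0,0]}}

```text
time_s: 4.48
tcp_pos: [0.4771, 0.2816, 0.0555]
ee_rot: [[-0.316, -0.949, 0.0], [-0.949, 0.316, -0.0], [0.0, -0.0, -1.0]]
wrist_force: [-0.3, 0.3, 0.0]
gripper_width: 0.158
gripper_force: 30.0
```

Emit:
{"method": "drive_tool", "body": {"steps": [0,0,0,0,0,-0.015,0,0,0,0,0,0,-0.03,0,0,0,0,0,0,-0.03,0,0,0,0,0,0,-0.03,0,0,0,0,0,0,-0.03,0,0,0,0,0,0,-0.015,0,0,0,0,0,0,0,0]}}

```text
time_s: 5.07
tcp_pos: [0.4787, 0.2829, 0.2099]
ee_rot: [[-0.316, -0.949, 0.007], [-0.949, 0.316, 0.006], [-0.007, -0.005, -1.0]]
wrist_force: [0.8, 0.9, -1.4]
gripper_width: 0.159
gripper_force: 30.0
```

Emit:
{"method": "drive_tool", "body": {"steps": [0,0,0,0.0313,-0.0204,0,0,0,0,0,0.0313,-0.0204,0,0,0,0,0,0.0313,-0.0204,0,0,0,0,0,0.0313,-0.0204,0,0,0,0,0,0.0313,-0.0204,0,0,0,0,0,0.0313,-0.0204,0,0,0,0,0,0.0313,-0.0204,0,0,0,0,0,0.0313,-0.0204,0,0,0,0,0,0.0313,-0.0204,0,0,0,0,0,0.0313,-0.0204,0,0]}}

```text
time_s: 5.9
tcp_pos: [0.5708, -0.0817, 0.2039]
ee_rot: [[-0.317, -0.949, -0.003], [-0.949, 0.317, 0.0], [0.001, 0.003, -1.0]]
wrist_force: [1.1, 0.5, -0.9]
gripper_width: 0.157
gripper_force: 30.0
```

Emit:
{"method": "drive_tool", "body": {"steps": [0,0,-0.09,0,0,0,0,0,0,-0.09,0,0,0,0,0,0,-0.095,0,0,0,0,0,0,0,0,0,0,0,0,0,0,0,0,0,0,0,0,0,0,0,0,0]}}

```text
time_s: 6.4
tcp_pos: [0.5711, -0.0798, 0.2047]
ee_rot: [[-0.049, -0.999, -0.002], [-0.999, 0.049, 0.0], [0.0, 0.002, -1.0]]
wrist_force: [-1.1, 0.4, -1.5]
gripper_width: 0.16
gripper_force: 30.0
```

```bash
python3 - <<'E'
from h import *
s=r.sense();p=r.camera_params("wrist");im=r.capture("wrist")
R=s["ee_rot"];print(s["joints"].round(1),np.degrees(np.arctan2(R[1,0],R[0,0])),s["tcp_pos"])
cv2.imwrite("pics/w2.png",im);np.savez("w2.npz",K=p["camera_matrix"],E=p["extrinsics"])
cv2.imwrite("pics/top2.png",r.capture("top"))
E
```

```text
[  8.1  19.1  -9.6  -0.  -61.4 -10.9] -92.80125469737331 [ 0.57109609 -0.07975054  0.20468984]
```

View pics/w2.png

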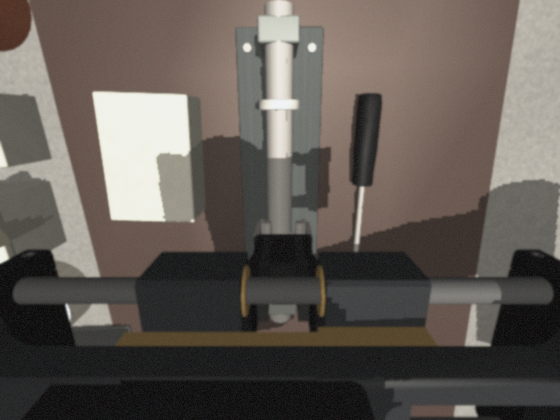

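The rod runs from (279,50) down to (281,230), with the thin collar at row 103. The clip's jaws show at about (252–318, 228). Next I'll measure the rod edges row by row.

```bash
python3 - <<'E'
from h import *
d=np.load("w2.npz");p=dict(camera_matrix=d["K"],extrinsics=d["E"])
g=cv2.GaussianBlur(cv2.cvtColor(cv2.imread("pics/w2.png"),cv2.COLOR_BGR2GRAY),(3,3),0).astype(float)
C=[]
for v in list(range(62,96,6))+list(range(114,150,6))+list(range(170,220,6)):
    dr=np.diff(g[v,255:306]);
    def sub(i):
        i=int(np.clip(i,1,len(dr)-2));a,b,c=abs(dr[i-1:i+2]);return i+.5*(a-c)/(a-2*b+c)+255.5
    l=sub(dr[:26].argmax());rr=sub(25+dr[25:].argmin())
    m=ray(p,(l+rr)/2,v,.07);w=np.linalg.norm(ray(p,l,v,.07)-ray(p,rr,v,.07));C.append(m)
    print(v,round(l,1),round(rr,1),m.round(4),round(w*1000,1))
C=np.array(C);k=np.polyfit(C[:,1],C[:,0],1);print("x=a*y+b",k,np.degrees(np.arctan(k[0])),np.polyval(k,-.08), (C[:,0]-np.polyval(k,C[:,1])).std())
# broad collar etc. from top
E
```

```text
62 265.8 291.1 [ 0.5687 -0.205   0.07  ] 21.8
68 266.0 291.2 [ 0.5688 -0.2002  0.07  ] 21.8
74 265.9 291.0 [ 0.5692 -0.1955  0.07  ] 21.8
80 266.3 291.0 [ 0.5693 -0.1907  0.07  ] 21.6
86 266.4 290.9 [ 0.5695 -0.1858  0.07  ] 21.5
92 266.4 290.8 [ 0.5698 -0.1809  0.07  ] 21.6
114 266.6 290.7 [ 0.5708 -0.1623  0.07  ] 21.8
120 266.7 290.6 [ 0.571  -0.1571  0.07  ] 21.7
126 266.9 290.7 [ 0.5712 -0.1519  0.07  ] 21.7
132 266.8 290.8 [ 0.5714 -0.1466  0.07  ] 22.0
138 266.9 290.6 [ 0.5718 -0.1412  0.07  ] 21.9
144 267.2 290.6 [ 0.5719 -0.1358  0.07  ] 21.7
170 267.6 -inf [nan nan nan] nan
176 267.8 300.5 [ 0.5684 -0.1054  0.07  ] 31.4
182 267.5 306.5 [ 0.5659 -0.0995  0.07  ] 37.6
188 267.8 -inf [nan nan nan] nan
194 267.8 304.5 [ 0.5673 -0.0876  0.07  ] 35.8
200 268.0 290.4 [ 0.5744 -0.0818  0.07  ] 22.0
206 268.3 290.3 [ 0.5746 -0.0757  0.07  ] 21.7
212 268.3 288.0 [ 0.576  -0.0695  0.07  ] 19.5
218 268.0 288.0 [ 0.5765 -0.0632  0.07  ] 20.0
 ** On entry to DLASCL parameter number  4 had an illegal value
 ** On entry to DLASCL parameter number  4 had an illegal value
 ** On entry to DLASCL parameter number  4 had an illegal value
 ** On entry to DLASCL parameter number  4 had an illegal value
 ** On entry to DLASCL parameter number  5 had an illegal value
 ** On entry to DLASCL parameter number  4 had an illegal value<stdin>:8: RuntimeWarning: divide by zero encountered in scalar divide
h.py:6: RuntimeWarning: invalid value encountered in divide
  return c+d*(z-c[2])/d[2]
Traceback (most recent call last):
numpy.linalg.LinAlgError: SVD did not converge in Linear Least Squares
```

```bash
python3 - <<'E'
import cv2,numpy as np
t=cv2.imread("pics/w2.png")[195:325,235:327]
t2=cv2.imread("pics/top2.png")[150:225,240:400]
cv2.imwrite("pics/c3.png",np.hstack([cv2.convertScaleAbs(cv2.resize(t,(396,560),interpolation=cv2.INTER_CUBIC),alpha=2),cv2.copyMakeBorder(cv2.resize(t2,(400,188)),0,372,0,0,0)]))
E
```

```text
(no output)
```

View pics/c3.png

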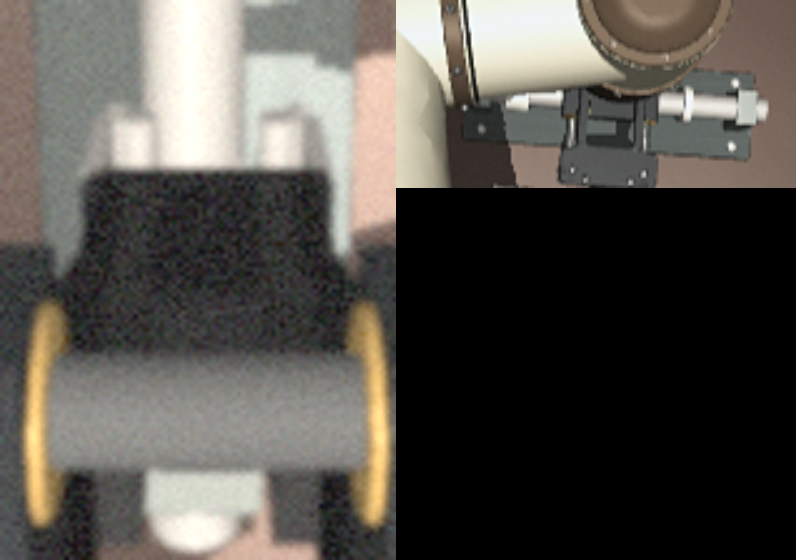

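The jaws and fingers centre near u≈283.2, while the rod centre is at u≈279.5. The rod therefore sits about 3–4 mm to the +x side. I'll shift, lower to just above the rod, and re-measure at a similar depth.

Emit:
{"method": "drive_tool", "body": {"steps": [0,0,0,0,-0.003,0,0,0,0,0,0,0,0.015,0,0,0,0,0,0,0.02,0,0,0,0,0,0,0.016,0,0,0,0,0,0,0.008,0,0,0,0,0,0,0,0,0,0,0,0,0,0,0,0,0,0,0,0,0,0]}}

```text
time_s: 7.17
tcp_pos: [0.5755, -0.08, 0.1477]
ee_rot: [[-0.047, -0.999, 0.002], [-0.999, 0.047, -0.0], [0.0, -0.002, -1.0]]
wrist_force: [1.2, -0.2, -0.4]
gripper_width: 0.159
gripper_force: 30.0
```

```bash
python3 - <<'E'
from h import *
s=r.sense();p=r.camera_params("wrist");im=np.mean([r.capture("wrist") for _ in range(4)],0).astype(np.uint8)
R=s["ee_rot"];print(s["tcp_pos"],s["wrist_force"]);np.savez("w3.npz",K=p["camera_matrix"],E=p["extrinsics"],t=s["tcp_pos"],R=R)
cv2.imwrite("pics/w3.png",im)
cv2.imwrite("pics/c4.png",cv2.convertScaleAbs(cv2.resize(im[100:325,210:355],None,fx=5,fy=5,interpolation=cv2.INTER_CUBIC)[:600],alpha=1.8))
for z in(.149-.059,.13,.1455):
    print(z,proj(p,np.r_[(s["tcp_pos"]+R[:,0]*.012)[:2],z]))
E
```

```text
[ 0.57545385 -0.07999739  0.14768835] [ 1.17549372 -0.16355672 -0.36802976]
0.09 [282.98930628 215.64621367]
0.13 [282.84141378 237.54719458]
0.1455 [282.76490941 248.87651093]
```

View pics/c4.png

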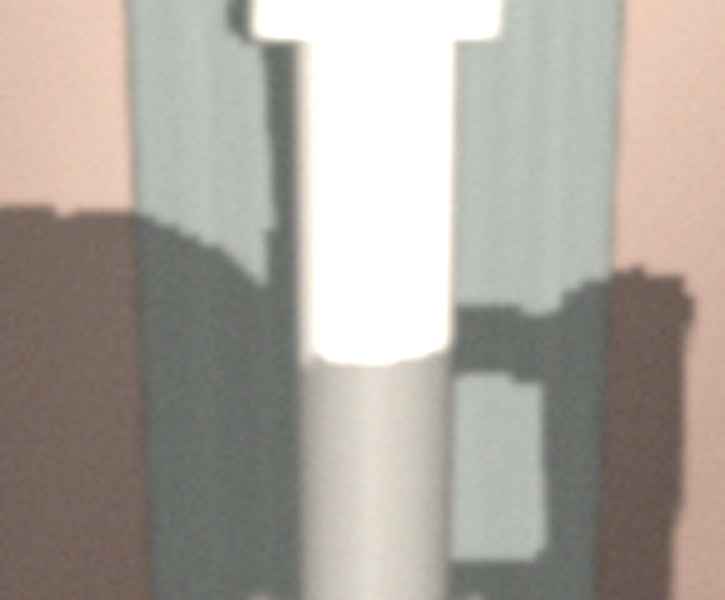

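In the crop the rod spans 300–448, so its centre is u≈284.5. The jaw tips appear at 262 and 472, centre u≈283. I'll check this numerically.

```bash
python3 - <<'E'
from h import *
d=np.load("w3.npz");p=dict(camera_matrix=d["K"],extrinsics=d["E"])
g=cv2.GaussianBlur(cv2.cvtColor(cv2.imread("pics/w3.png"),cv2.COLOR_BGR2GRAY),(3,3),0).astype(float)
C=[]
for v in range(178,218,4):
    dr=np.diff(g[v]);l=262+dr[262:276].argmax();rr=292+dr[292:306].argmin()
    P=[ray(p,x+.5,v,.074) for x in(l,rr)];m=(P[0]+P[1])/2
    o=(d["R"].T@(m-d["t"]))[1];C.append(o)
    print(v,l+.5,rr+.5,m.round(4),round(np.linalg.norm(P[0]-P[1])*1e3,1),"tool y off mm",round(o*1e3,2))
for v in range(214,246,3): print(v,g[v,255:312:1].astype(int).tolist())
cv2.imwrite("pics/c5.png",cv2.convertScaleAbs(cv2.resize(cv2.imread("pics/w3.png")[195:285,225:340],None,fx=6,fy=6,interpolation=cv2.INTER_CUBIC),alpha=2.5))
E
```

```text
178 269.5 297.5 [ 0.5734 -0.1162  0.074 ] 21.0 tool y off mm 0.48
182 269.5 297.5 [ 0.5736 -0.1132  0.074 ] 21.0 tool y off mm 0.48
186 269.5 296.5 [ 0.5741 -0.1101  0.074 ] 20.4 tool y off mm 0.11
190 269.5 297.5 [ 0.5739 -0.107   0.074 ] 21.2 tool y off mm 0.49
194 269.5 297.5 [ 0.574  -0.1039  0.074 ] 21.3 tool y off mm 0.5
198 269.5 296.5 [ 0.5745 -0.1008  0.074 ] 20.6 tool y off mm 0.12
202 269.5 297.5 [ 0.5743 -0.0976  0.074 ] 21.5 tool y off mm 0.51
206 270.5 296.5 [ 0.5744 -0.0944  0.074 ] 20.0 tool y off mm 0.52
210 269.5 296.5 [ 0.575  -0.0911  0.074 ] 20.9 tool y off mm 0.14
214 269.5 298.5 [ 0.5743 -0.0878  0.074 ] 22.5 tool y off mm 0.92
214 [59, 59, 59, 59, 59, 59, 59, 60, 60, 60, 60, 60, 60, 62, 67, 76, 85, 92, 97, 102, 105, 108, 110, 113, 115, 116, 118, 120, 122, 122, 121, 120, 118, 117, 116, 114, 113, 111, 108, 105, 101, 97, 91, 84, 75, 67, 63, 61, 61, 61, 61, 60, 60, 60, 60, 59, 59]
217 [59, 59, 59, 59, 60, 61, 62, 63, 63, 62, 61, 60, 60, 62, 66, 74, 84, 92, 97, 102, 105, 108, 111, 113, 114, 116, 118, 120, 121, 122, 121, 119, 118, 117, 115, 114, 113, 111, 108, 105, 
[... 1606 characters left out ...]
]
238 [30, 24, 21, 20, 20, 19, 19, 20, 21, 23, 24, 24, 25, 24, 22, 23, 23, 22, 22, 22, 21, 20, 19, 19, 19, 19, 19, 19, 19, 20, 20, 20, 22, 22, 21, 20, 19, 20, 20, 23, 25, 26, 25, 24, 25, 26, 26, 24, 21, 18, 17, 19, 20, 20, 23, 30, 45]
241 [27, 20, 18, 18, 17, 18, 19, 20, 22, 23, 24, 24, 24, 23, 22, 22, 22, 20, 19, 19, 19, 19, 19, 18, 17, 18, 18, 18, 19, 19, 18, 18, 18, 18, 19, 19, 19, 20, 20, 20, 22, 22, 23, 24, 24, 23, 23, 23, 21, 19, 19, 20, 19, 17, 20, 27, 43]
244 [29, 22, 20, 20, 20, 19, 19, 20, 21, 22, 23, 23, 24, 24, 23, 21, 20, 19, 19, 19, 20, 19, 19, 19, 18, 18, 19, 19, 19, 19, 20, 19, 19, 18, 18, 18, 18, 19, 20, 21, 22, 22, 23, 24, 24, 24, 24, 23, 21, 20, 19, 18, 18, 17, 19, 28, 47]
```

View pics/c5.png

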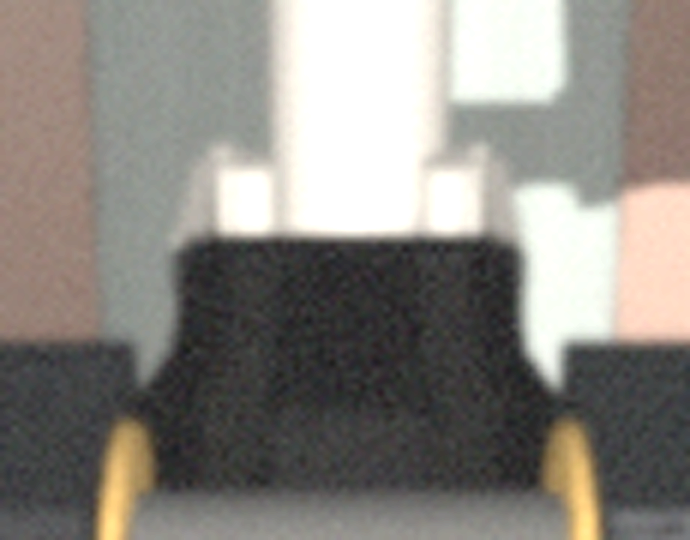

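The rod lies about 1.2 mm to tool +y. I'll correct that and descend to just above first touch.

Emit:
{"method": "drive_tool", "body": {"steps": [0,0,0,0,0.0012,0,0,0,0,0,0,0,0.006,0,0,0,0,0,0,0.005,0,0,0,0,0,0,0.004,0,0,0,0,0,0,0.002,0,0,0,0,0,0,0,0,0,0,0,0,0,0,0,0,0,0,0,0,0,0]}}

```text
time_s: 8.03
tcp_pos: [0.5733, -0.08, 0.1295]
ee_rot: [[-0.047, -0.999, -0.0], [-0.999, 0.047, 0.0], [-0.0, 0.0, -1.0]]
wrist_force: [0.4, -0.2, -0.6]
gripper_width: 0.156
gripper_force: 30.0
```

Emit:
{"method": "drive_tool", "body": {"steps": [0,0,0,0,0,0.0015,0,0,0,0,0,0,0,0,0,0,0,0,0,0,0]}}

```text
time_s: 8.28
tcp_pos: [0.5739, -0.08, 0.1284]
ee_rot: [[-0.047, -0.999, 0.002], [-0.999, 0.047, -0.0], [-0.0, -0.002, -1.0]]
wrist_force: [1.5, 0.0, 0.4]
gripper_width: 0.159
gripper_force: 30.0
```

Emit:
{"method": "drive_tool", "body": {"steps": [0,0,0,0,0,0.001,0,0,0,0,0,0,0,0,0,0,0,0,0,0,0]}}

```text
time_s: 8.53
tcp_pos: [0.574, -0.08, 0.128]
ee_rot: [[-0.047, -0.999, 0.002], [-0.999, 0.047, -0.0], [0.0, -0.002, -1.0]]
wrist_force: [0.2, 0.8, 5.2]
gripper_width: 0.157
gripper_force: 30.0
```

Emit:
{"method": "drive_tool", "body": {"steps": [0,0,0,0,0,0.001,0,0,0,0,0,0,0,0,0,0,0,0,0,0,0]}}

```text
time_s: 8.78
tcp_pos: [0.5741, -0.0801, 0.1276]
ee_rot: [[-0.046, -0.999, 0.002], [-0.999, 0.046, -0.0], [0.0, -0.002, -1.0]]
wrist_force: [-0.2, -0.5, 7.2]
gripper_width: 0.159
gripper_force: 30.0
```

Emit:
{"method": "drive_tool", "body": {"steps": [0,0,0,0,0,0.001,0,0,0,0,0,0,0,0,0,0,0,0,0,0,0]}}

```text
time_s: 9.03
tcp_pos: [0.5742, -0.0801, 0.1272]
ee_rot: [[-0.046, -0.999, 0.003], [-0.999, 0.046, -0.001], [0.001, -0.003, -1.0]]
wrist_force: [-0.2, 0.7, 10.3]
gripper_width: 0.156
gripper_force: 30.0
```

Emit:
{"method": "drive_tool", "body": {"steps": [0,0,0,0,0,0.001,0,0,0,0,0,0,0,0,0,0,0,0,0,0,0]}}

```text
time_s: 9.28
tcp_pos: [0.5743, -0.0802, 0.1267]
ee_rot: [[-0.046, -0.999, 0.003], [-0.999, 0.046, -0.001], [0.001, -0.003, -1.0]]
wrist_force: [-1.9, -0.5, 12.2]
gripper_width: 0.161
gripper_force: 30.0
```

Emit:
{"method": "drive_tool", "body": {"steps": [0,0,0,0,0,0.001,0,0,0,0,0,0,0,0,0,0,0,0,0,0,0]}}

```text
time_s: 9.53
tcp_pos: [0.5744, -0.0803, 0.1262]
ee_rot: [[-0.046, -0.999, 0.003], [-0.999, 0.046, -0.001], [0.001, -0.003, -1.0]]
wrist_force: [-2.5, 0.9, 14.7]
gripper_width: 0.16
gripper_force: 30.0
```

Emit:
{"method": "drive_tool", "body": {"steps": [0,0,0,0,0,0.001,0,0,0,0,0,0,0,0,0,0,0,0,0,0,0]}}

```text
time_s: 9.78
tcp_pos: [0.5744, -0.0804, 0.1254]
ee_rot: [[-0.046, -0.999, 0.003], [-0.999, 0.046, -0.001], [0.001, -0.004, -1.0]]
wrist_force: [-2.4, 1.2, 14.4]
gripper_width: 0.162
gripper_force: 30.0
```

Emit:
{"method": "drive_tool", "body": {"steps": [0,0,0,0,0.0004,0.0005,0,0,0,0,0,0,0,0,0,0,0,0,0,0,0]}}

```text
time_s: 10.03
tcp_pos: [0.5744, -0.0803, 0.1252]
ee_rot: [[-0.046, -0.999, 0.004], [-0.999, 0.046, -0.001], [0.001, -0.004, -1.0]]
wrist_force: [-2.4, -0.6, 15.3]
gripper_width: 0.162
gripper_force: 30.0
```

Emit:
{"method": "drive_tool", "body": {"steps": [0,0,0,0,0,0.001,0,0,0,0,0,0,0,0,0,0,0,0,0,0,0]}}

```text
time_s: 10.28
tcp_pos: [0.5743, -0.0804, 0.1242]
ee_rot: [[-0.045, -0.999, 0.004], [-0.999, 0.045, -0.001], [0.001, -0.004, -1.0]]
wrist_force: [-1.1, 0.1, 15.8]
gripper_width: 0.159
gripper_force: 30.0
```

Emit:
{"method": "drive_tool", "body": {"steps": [0,0,0,0,0,0.001,0,0,0,0,0,0,0,0,0,0,0,0,0,0,0]}}

```text
time_s: 10.53
tcp_pos: [0.5743, -0.0804, 0.1229]
ee_rot: [[-0.046, -0.999, 0.004], [-0.999, 0.046, -0.001], [0.001, -0.004, -1.0]]
wrist_force: [-1.8, -0.3, 15.2]
gripper_width: 0.159
gripper_force: 30.0
```

Emit:
{"method": "drive_tool", "body": {"steps": [0,0,0,0,0.0002,0.001,0,0,0,0,0,0,0,0,0,0,0,0,0,0,0]}}

```text
time_s: 10.78
tcp_pos: [0.5742, -0.0804, 0.1216]
ee_rot: [[-0.046, -0.999, 0.004], [-0.999, 0.046, -0.001], [0.001, -0.004, -1.0]]
wrist_force: [-2.0, -0.2, 12.7]
gripper_width: 0.159
gripper_force: 30.0
```

Emit:
{"method": "drive_tool", "body": {"steps": [0,0,0,0,0,0.001,0,0,0,0,0,0,0,0,0,0,0,0,0,0,0]}}

```text
time_s: 11.03
tcp_pos: [0.5741, -0.0803, 0.1199]
ee_rot: [[-0.046, -0.999, 0.004], [-0.999, 0.046, -0.001], [0.001, -0.004, -1.0]]
wrist_force: [-0.6, 0.0, 9.8]
gripper_width: 0.161
gripper_force: 30.0
```

Emit:
{"method": "drive_tool", "body": {"steps": [0,0,0,0,0,0.001,0,0,0,0,0,0,0,0,0,0,0,0,0,0,0]}}

```text
time_s: 11.28
tcp_pos: [0.5739, -0.0802, 0.1179]
ee_rot: [[-0.046, -0.999, 0.003], [-0.999, 0.046, -0.0], [0.0, -0.003, -1.0]]
wrist_force: [0.8, -0.9, 5.4]
gripper_width: 0.162
gripper_force: 30.0
```

Force is dropping, so it is snapping on.

Emit:
{"method": "drive_tool", "body": {"steps": [0,0,0,0,0,0.001,0,0,0,0,0,0,0,0,0,0,0,0,0,0,0]}}

```text
time_s: 11.53
tcp_pos: [0.5736, -0.08, 0.1159]
ee_rot: [[-0.047, -0.999, 0.002], [-0.999, 0.047, -0.0], [-0.0, -0.002, -1.0]]
wrist_force: [3.2, -0.7, 3.2]
gripper_width: 0.157
gripper_force: 30.0
```

Emit:
{"method": "drive_tool", "body": {"steps": [0,0,0,0,0,0.001,0,0,0,0,0,0,0,0,0,0,0,0,0,0,0]}}

```text
time_s: 11.78
tcp_pos: [0.5733, -0.0799, 0.114]
ee_rot: [[-0.047, -0.999, 0.001], [-0.999, 0.047, 0.0], [-0.0, -0.001, -1.0]]
wrist_force: [5.0, -0.5, -1.7]
gripper_width: 0.157
gripper_force: 30.0
```

Emit:
{"method": "drive_tool", "body": {"steps": [0,0,0,0,0,0.001,0,0,0,0,0,0,0,0,0,0,0,0,0,0,0]}}

```text
time_s: 12.03
tcp_pos: [0.5732, -0.0798, 0.1128]
ee_rot: [[-0.047, -0.999, 0.001], [-0.999, 0.047, 0.0], [-0.0, -0.001, -1.0]]
wrist_force: [5.3, -0.1, -3.4]
gripper_width: 0.159
gripper_force: 30.0
```

Emit:
{"method": "drive_tool", "body": {"steps": [0,0,0,0,-0.0007,0.0007,0,0,0,0,0,0,0,0,0,0,0,0,0,0,0]}}

```text
time_s: 12.28
tcp_pos: [0.5733, -0.0797, 0.1119]
ee_rot: [[-0.047, -0.999, -0.001], [-0.999, 0.047, 0.0], [-0.0, 0.001, -1.0]]
wrist_force: [4.8, -0.2, -4.6]
gripper_width: 0.157
gripper_force: 30.0
```

Emit:
{"method": "drive_tool", "body": {"steps": [0,0,0,0,-0.0003,0.0007,0,0,0,0,0,0,0,0,0,0,0,0,0,0,0]}}

```text
time_s: 12.53
tcp_pos: [0.5734, -0.0798, 0.1113]
ee_rot: [[-0.047, -0.999, -0.001], [-0.999, 0.047, 0.0], [-0.0, 0.001, -1.0]]
wrist_force: [4.9, -0.6, -5.9]
gripper_width: 0.157
gripper_force: 30.0
```

Emit:
{"method": "drive_tool", "body": {"steps": [0,0,0,0,0,0.0007,0,0,0,0,0,0,0,0,0,0,0,0,0,0,0]}}

```text
time_s: 12.78
tcp_pos: [0.5734, -0.0799, 0.1109]
ee_rot: [[-0.047, -0.999, -0.001], [-0.999, 0.047, 0.0], [-0.0, 0.001, -1.0]]
wrist_force: [4.4, -0.5, -5.4]
gripper_width: 0.158
gripper_force: 30.0
```

Emit:
{"method": "drive_tool", "body": {"steps": [0,0,0,0,-0.0006,0.0008,0,0,0,0,0,0,0,0,0,0,0,0,0,0,0]}}

```text
time_s: 13.03
tcp_pos: [0.5737, -0.08, 0.1103]
ee_rot: [[-0.047, -0.999, -0.002], [-0.999, 0.047, 0.0], [-0.0, 0.002, -1.0]]
wrist_force: [3.2, 0.4, -5.5]
gripper_width: 0.157
gripper_force: 30.0
```

Emit:
{"method": "drive_tool", "body": {"steps": [0,0,0,0,-0.0006,0.0008,0,0,0,0,0,0,0,0,0,0,0,0,0,0,0]}}

```text
time_s: 13.28
tcp_pos: [0.574, -0.0801, 0.11]
ee_rot: [[-0.047, -0.999, -0.002], [-0.999, 0.047, -0.0], [0.0, 0.002, -1.0]]
wrist_force: [-0.7, 2.3, 0.5]
gripper_width: 0.158
gripper_force: 30.0
```

Emit:
{"method": "drive_tool", "body": {"steps": [0,0,0,0,0,0.0008,0,0,0,0,0,0,0,0,0,0,0,0,0,0,0]}}

```text
time_s: 13.53
tcp_pos: [0.574, -0.0801, 0.11]
ee_rot: [[-0.047, -0.999, -0.002], [-0.999, 0.047, -0.0], [0.0, 0.002, -1.0]]
wrist_force: [-2.2, 1.7, 5.7]
gripper_width: 0.159
gripper_force: 30.0
```

Seated at TCP z=0.110, as predicted. I'll relieve the press and start sliding toward the broad collar (tool −x).

Emit:
{"method": "drive_tool", "body": {"steps": [0,0,0,0,0.0003,-0.0006,0,0,0,0,0,0,0,0,0,0,0,0,0,0,0,0,0,0,-0.002,0,0,0,0,0,0,-0.002,0,0,0,0,0,0,-0.002,0,0,0,0,0,0,-0.002,0,0,0,0,0,0,-0.002,0,0,0]}}

```text
time_s: 14.2
tcp_pos: [0.5748, -0.0721, 0.1099]
ee_rot: [[-0.047, -0.999, -0.001], [-0.999, 0.047, -0.003], [0.003, 0.001, -1.0]]
wrist_force: [-1.6, -7.6, 3.0]
gripper_width: 0.157
gripper_force: 30.0
```

Emit:
{"method": "drive_tool", "body": {"steps": [0,0,0,-0.002,0,0,0,0,0,0,-0.002,0,0,0,0,0,0,-0.002,0,0,0,0,0,0,-0.002,0,0,0,0,0,0,-0.002,0,0,0]}}

```text
time_s: 14.62
tcp_pos: [0.5753, -0.0621, 0.11]
ee_rot: [[-0.047, -0.999, -0.001], [-0.999, 0.047, -0.003], [0.003, 0.001, -1.0]]
wrist_force: [-0.9, -6.4, 3.9]
gripper_width: 0.158
gripper_force: 30.0
```

Emit:
{"method": "drive_tool", "body": {"steps": [0,0,0,-0.002,0,-0.0004,0,0,0,0,-0.002,0,0,0,0,0,0,-0.002,0,0,0,0,0,0,-0.002,0,0,0,0,0,0,-0.002,0,0,0]}}

```text
time_s: 15.03
tcp_pos: [0.5757, -0.0518, 0.11]
ee_rot: [[-0.047, -0.999, -0.001], [-0.999, 0.047, -0.003], [0.003, 0.001, -1.0]]
wrist_force: [-1.1, -5.5, 1.1]
gripper_width: 0.16
gripper_force: 30.0
```

Emit:
{"method": "drive_tool", "body": {"steps": [0,0,0,-0.002,0,0,0,0,0,0,-0.002,0,0,0,0,0,0,-0.002,0,0,0,0,0,0,-0.001,0,0,0,0,0,0,-0.001,0,0,0]}}

```text
time_s: 15.45
tcp_pos: [0.576, -0.0438, 0.11]
ee_rot: [[-0.047, -0.999, -0.002], [-0.999, 0.047, -0.003], [0.003, 0.001, -1.0]]
wrist_force: [-0.9, -5.7, 2.5]
gripper_width: 0.163
gripper_force: 30.0
```

Emit:
{"method": "drive_tool", "body": {"steps": [0,0,0,-0.001,0,0,0,0,0,0,-0.001,0,0,0,0,0,0,-0.001,0,0,0,0,0,0,-0.001,0,0,0]}}

```text
time_s: 15.78
tcp_pos: [0.5762, -0.0399, 0.11]
ee_rot: [[-0.047, -0.999, -0.002], [-0.999, 0.047, -0.003], [0.003, 0.001, -1.0]]
wrist_force: [-0.5, -6.3, 1.5]
gripper_width: 0.159
gripper_force: 30.0
```

Emit:
{"method": "drive_tool", "body": {"steps": [0,0,0,-0.001,0,0,0,0,0,0,-0.001,0,0,0,0,0,0,-0.001,0,0,0,0,0,0,-0.001,0,0,0]}}

```text
time_s: 16.12
tcp_pos: [0.5764, -0.0359, 0.11]
ee_rot: [[-0.047, -0.999, -0.002], [-0.999, 0.047, -0.003], [0.003, 0.001, -1.0]]
wrist_force: [-0.2, -6.0, 1.6]
gripper_width: 0.156
gripper_force: 30.0
```

Emit:
{"method": "drive_tool", "body": {"steps": [0,0,0,-0.001,0,0,0,0,0,0,-0.001,0,0,0,0,0,0,-0.001,0,0,0]}}

```text
time_s: 16.37
tcp_pos: [0.5766, -0.0329, 0.11]
ee_rot: [[-0.047, -0.999, -0.002], [-0.999, 0.047, -0.003], [0.003, 0.001, -1.0]]
wrist_force: [-0.9, -6.9, 2.2]
gripper_width: 0.157
gripper_force: 30.0
```

Emit:
{"method": "drive_tool", "body": {"steps": [0,0,0,-0.0007,0,0,0,0,0,0,-0.0007,0,0,0]}}

```text
time_s: 16.53
tcp_pos: [0.5766, -0.0315, 0.11]
ee_rot: [[-0.047, -0.999, -0.002], [-0.999, 0.047, -0.003], [0.003, 0.001, -1.0]]
wrist_force: [-0.3, -6.9, 2.1]
gripper_width: 0.161
gripper_force: 30.0
```

Emit:
{"method": "drive_tool", "body": {"steps": [0,0,0,-0.0007,0,0,0,0,0,0,-0.0007,0,0,0]}}

```text
time_s: 16.7
tcp_pos: [0.5767, -0.0301, 0.11]
ee_rot: [[-0.047, -0.999, -0.002], [-0.999, 0.047, -0.003], [0.003, 0.001, -1.0]]
wrist_force: [0.3, -6.1, 2.3]
gripper_width: 0.16
gripper_force: 30.0
```

Emit:
{"method": "drive_tool", "body": {"steps": [0,0,0,-0.0007,0,0,0,0,0,0,-0.0007,0,0,0]}}

```text
time_s: 16.87
tcp_pos: [0.5767, -0.0287, 0.11]
ee_rot: [[-0.047, -0.999, -0.002], [-0.999, 0.047, -0.003], [0.003, 0.001, -1.0]]
wrist_force: [-1.0, -6.2, 2.1]
gripper_width: 0.159
gripper_force: 30.0
```

Emit:
{"method": "drive_tool", "body": {"steps": [0,0,0,-0.0005,0,0,0,0,0,0,-0.0005,0,0,0]}}

```text
time_s: 17.03
tcp_pos: [0.5768, -0.0281, 0.11]
ee_rot: [[-0.047, -0.999, -0.002], [-0.999, 0.047, -0.003], [0.004, 0.002, -1.0]]
wrist_force: [-0.2, -9.6, 1.8]
gripper_width: 0.158
gripper_force: 30.0
```

Contact occurs where the images predicted (y≈−0.028). I'll add a little force.

Emit:
{"method": "drive_tool", "body": {"steps": [0,0,0,-0.0005,0,0,0,0,0,0,0,0,0,0]}}

```text
time_s: 17.2
tcp_pos: [0.5768, -0.0281, 0.11]
ee_rot: [[-0.047, -0.999, -0.002], [-0.999, 0.047, -0.004], [0.004, 0.002, -1.0]]
wrist_force: [0.4, -10.1, 1.5]
gripper_width: 0.153
gripper_force: 30.0
```

Emit:
{"method": "drive_tool", "body": {"steps": [0,0,0,-0.0005,0,0,0,0,0,0,0,0,0,0]}}

```text
time_s: 17.37
tcp_pos: [0.5768, -0.028, 0.11]
ee_rot: [[-0.047, -0.999, -0.002], [-0.999, 0.047, -0.005], [0.005, 0.002, -1.0]]
wrist_force: [-0.0, -10.4, 0.9]
gripper_width: 0.154
gripper_force: 30.0
```

Emit:
{"method": "drive_tool", "body": {"steps": [0,0,0,-0.0007,0,0,0,0,0,0,0,0,0,0]}}

```text
time_s: 17.53
tcp_pos: [0.5767, -0.028, 0.11]
ee_rot: [[-0.047, -0.999, -0.002], [-0.999, 0.047, -0.006], [0.006, 0.002, -1.0]]
wrist_force: [0.6, -13.3, 1.9]
gripper_width: 0.162
gripper_force: 30.0
```

Emit:
{"method": "drive_tool", "body": {"steps": [0,0,0,-0.0005,0,0,0,0,0,0,0,0,0,0,0,0,0,0,0,0,0]}}

```text
time_s: 17.78
tcp_pos: [0.5768, -0.0279, 0.11]
ee_rot: [[-0.047, -0.999, -0.003], [-0.999, 0.047, -0.006], [0.006, 0.002, -1.0]]
wrist_force: [0.4, -14.8, 2.5]
gripper_width: 0.159
gripper_force: 30.0
```

Contact force is about 8 N. I'll unload before opening.

Emit:
{"method": "drive_tool", "body": {"steps": [0,0,0,0.001,0,0,0,0,0,0,0.001,0,0,0,0,0,0,0,0,0,0]}}

```text
time_s: 18.03
tcp_pos: [0.5768, -0.0282, 0.11]
ee_rot: [[-0.048, -0.999, -0.002], [-0.999, 0.048, -0.003], [0.003, 0.002, -1.0]]
wrist_force: [-0.3, -7.0, 2.2]
gripper_width: 0.16
gripper_force: 30.0
```

Emit:
{"method": "drive_tool", "body": {"steps": [0,0,0,0.0005,0,0,0,0,0,0,0,0,0,0]}}

```text
time_s: 18.2
tcp_pos: [0.5768, -0.0282, 0.11]
ee_rot: [[-0.047, -0.999, -0.002], [-0.999, 0.047, -0.003], [0.003, 0.001, -1.0]]
wrist_force: [-1.1, -6.4, 1.8]
gripper_width: 0.159
gripper_force: 30.0
```

Open now; residual force only presses toward the collar. First unload slightly more.

Emit:
{"method": "drive_tool", "body": {"steps": [0,0,0,0.0006,0,0,0,0,0,0,0,0,0,0]}}

```text
time_s: 18.37
tcp_pos: [0.5767, -0.0282, 0.11]
ee_rot: [[-0.047, -0.999, -0.001], [-0.999, 0.047, -0.002], [0.002, 0.001, -1.0]]
wrist_force: [-0.8, -5.6, 2.4]
gripper_width: 0.159
gripper_force: 30.0
```

Emit:
{"method": "drive_tool", "body": {"steps": [0,0,0,0,0,0,0.5,0,0,0,0,0,0,0.5,0,0,0,0,0,0,0.5,0,0,0,0,0,0,0.5,0,0,0,0,0,0,0.5,0,0,0,0,0,0,0.5]}}

```text
time_s: 18.87
tcp_pos: [0.5772, -0.0265, 0.11]
ee_rot: [[-0.047, -0.999, 0.0], [-0.999, 0.047, 0.0], [-0.0, -0.0, -1.0]]
wrist_force: [-0.9, 0.2, 0.4]
gripper_width: 0.479
gripper_force: 0.0
```

Emit:
{"method": "drive_tool", "body": {"steps": [0,0,0,0,0,-0.01,0.5,0,0,0,0,0,-0.02,0.5,0,0,0,0,0,-0.03,0.5,0,0,0,0,0,-0.03,0.5,0,0,0,0,0,-0.02,0.5,0,0,0,0,0,0,0.5,0,0,0,0,0,0,0.5]}}

```text
time_s: 19.45
tcp_pos: [0.5777, -0.0266, 0.2222]
ee_rot: [[-0.047, -0.999, 0.004], [-0.999, 0.047, 0.001], [-0.001, -0.004, -1.0]]
wrist_force: [-0.5, 0.4, -0.5]
gripper_width: 0.501
gripper_force: 0.0
```

```bash
python3 - <<'E'
from h import *
s=r.sense();im=r.capture("wrist");t=r.capture("side")
print(s["tcp_pos"],s["wrist_force"],s["gripper_width"])
cv2.imwrite("pics/end.png",np.hstack([cv2.resize(im[100:340,160:400],(400,400)),cv2.resize(t[150:240,220:310],(400,400),interpolation=cv2.INTER_CUBIC)]))
E
```

```text
[ 0.57773764 -0.02655191  0.22223748] [-0.48939434  0.44900323 -0.54787016] 0.5009220904321441
```

View pics/end.png

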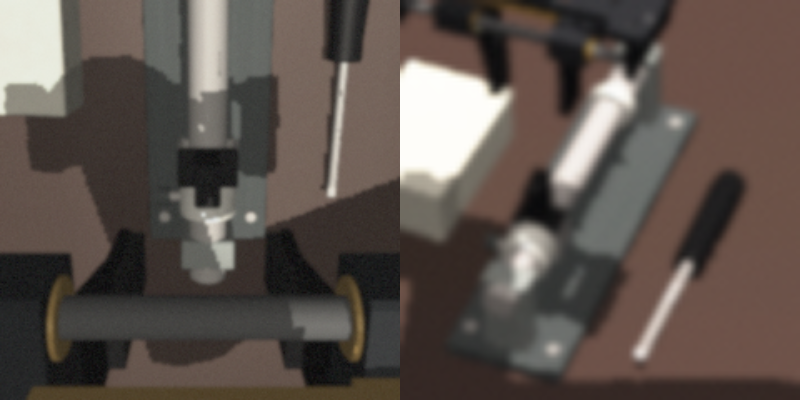

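The picture shows the clip upright on the rod (left half, about (208,170)) and against the broad collar, with the gripper well clear. I'll hand it in.

```bash
python3 -c "
from station import r
print(r.finish_job())"
```

```text
the job is handed in; nothing more can be done
None
```

The job is handed in: the clip snapped home at about 16 N, was pressed against the broad collar at an estimated 8 N, and was released touching it; no verdict was returned.

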